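Tilt a blank to the marked drilling angle and hold it

TASK

Seat the round wooden blank that fits the round recess of the hinged jig board flat in it and let go while the board is down. Then take the board by its steel bar, swing it up to the angle the pointer marks (bar in line with the pointer's tip), and finish while still holding it there, motionless, with the blank seated and untouched. Do not shift the pointer, and leave the square block, the smaller blank and the jar where they are.

Things in the scene. Friction and masses are not known exactly. Their poses are not given: they have to be found in the camera images.
- jig: Fixed drilling jig: grey base 300 (x) x 280 (y) x 18 mm, turned up to 0.35 rad. Origin on the bench, base centred 25 mm to +y. Its x runs from the board's free edge to the hinge, z up. Hinge line along its y, 110 mm to +x, 41 mm up; 56 mm high cheeks at its ends. A bent rail (8 mm bar, radius 186 mm about the hinge, up to 230 mm high) stands 138 mm to +y: keep clear of it.
- flap: Hinged wooden board with ears and bar, 200 x 160 x 22 mm, 0.3-0.55 kg. Origin: middle of the hinge line, at mid thickness. x points from free edge to hinge (board spans x -200 to 0 mm, y -80 to 80), y along the hinge, z square to the board, top face at z 11 mm. Starts down and level, top face 52 mm above the bench. Lifting the free edge swings it up, at most 1.2 rad; let go, it falls back.
- recess (a point): Centre of the floor of the round recess in the board's top face: 85 mm from the hinge line, 64 mm across, 10 mm deep; floor 42 mm above the bench while the board is down. Moves with the board.
- bar (a point): Middle of the round steel bar, 14 mm thick, parallel to the hinge, at x -180, z 46 mm in the board's frame (186 mm from the hinge line; 87 mm above the bench when down; 28 mm gap below it). 134 mm clear between two ears (22 x 12 mm, top 58 mm above the board's mid-plane); ends reach y = +-90 mm. Pinched from above it turns between the pads as the board swings. Moves with the board.
- hinge (a point): Middle of the hinge line.
- pointer: Steel pointer marking the wanted angle, 0.3 to 0.75 rad of swing, set anew each run: a thin arm on the same hinge line, on the jig's +y side, with a 22 mm collar on the bent rail and a conical tip looking at the bar's end. Origin and axes as the board's: the board is at the mark when both x axes are parallel. Held by stiff friction; it does not touch or stop the board.
- pointer_tip (a point): Tip of the pointer's cone, at x -180, y 110, z 46 mm in the pointer's frame (186 mm from the hinge line). It lies on the line of the bar's axis, 20 mm beyond the bar's end, when the board is at the marked angle.
- round_blank: The blank to seat: a plain wooden disc, 60 mm in diameter, 40 mm high, bottom edge chamfered 3 mm, about 0.06 to 0.12 kg, standing on the bench. Origin: centre of its underside. Stands among the other two wooden pieces on the robot's right, in any of the three places.
- square_block: Bystander: wooden block 52 x 52 x 40 mm, same wood. Origin: centre of its underside.
- small_blank: Bystander: smaller round wooden blank, 44 mm in diameter, 40 mm high, same wood; too small for the recess. Origin: centre of its underside.
- wax_jar: Bystander: jar 72 mm in diameter, 70 mm high, standing on the bench. Origin: centre of its underside.
There are look-alikes about, which are no part of the job. What is shaped like the round_blank but red is not meant.

How it is judged:
On the way:
1. the round blank is seated in the recess and let go, with the board still down (distance between round_blank and recess below 0.006 m and angle between the z axis of round_blank and the z axis of flap, either way round below 0.1 rad and angle between flap's own z axis and vertical below 0.05 rad and contact force between each of the arm, the fingers and round_blank below 0.1 N), for 0.2 s.
At the end, for the whole second after the job is handed in: Fingers hold the board (over 0.5 N), at rest, within 0.06 rad of the pointer's angle, nothing else propping it; round blank within 6 mm of the recess floor's centre, square to it within 0.1 rad, untouched; pointer within 10 mm and bystanders within 30 mm of their starts (angle between the x axis of flap and the x axis of pointer, either way round below 0.06 rad and angular speed of flap below 0.1 rad/s and contact force between the fingers and flap above 0.5 N and distance between round_blank and recess below 0.006 m and angle between the z axis of round_blank and the z axis of flap, either way round below 0.1 rad and contact force between each of the fingers, the arm and round_blank below 0.1 N and contact force between flap and square_block below 0.1 N and contact force between flap and small_blank below 0.1 N and contact force between flap and wax_jar below 0.1 N and distance of each of square_block, small_blank, wax_jar from where it was at the start of the episode below 0.03 m and distance of pointer_tip from where it was at the start of the episode below 0.01 m); the arm keeps its last pose, push and grip.
It fails at once if the square block is shifted by more than 30 mm (distance of square_block from where it was at the start of the episode above 0.03 m).
It fails at once if the small blank is shifted by more than 30 mm (distance of small_blank from where it was at the start of the episode above 0.03 m).
It fails at once if the jar is shifted by more than 30 mm (distance of wax_jar from where it was at the start of the episode above 0.03 m).
It fails at once if the pointer is shifted by more than 10 mm (distance of pointer_tip from where it was at the start of the episode above 0.01 m).
It also fails if it takes over 51 s, if anything falls off the work surface, if the arm or the gripper's body presses on something with over 40 N, if the wrist force passes 120 N, or if a joint passes its speed limit or range.

ROBOT

A 6-joint arm with a two-finger parallel gripper is mounted at the origin on the work surface. World frame = base frame: x ahead of the robot, y to its left, z up, the work surface at z = 0. Lengths are in m, angles in rad, forces in N, time in s.
With the tool pointing down it reaches from about 0.35 to 0.775 m from the base axis. Payload 5.5 kg.
Tool frame: the origin (TCP) lies at the very end of the fingers, on their centre line; the grasp point (between the pads) lies 19 mm behind it; z points along the fingers, y is the line along which they close (so a half turn about z gives the same grasp; the last joint's range is limited). The gripper opens to 85 mm and grips with 20 to 120 N. Pads are 22 mm wide; open, the fingers measure 114 mm over their backs; the gripper's body (76 mm by 85 mm) begins 54 mm behind the grasp point. The pads swing forward as they close: fully open they stand 13 mm farther back than shut.
Start: joints at [0.984, 0.313, 0.046, 1.304, 0, 1.431], TCP at [0.248, 0.519, 0.231] pointing down, gripper open.
Joint ranges: [-2.76, 2.76], [-0.86, 1.69], [-1.03, 1.26], [-2.2, 2.34], [-1.47, 1.5], [-3.14, 3.14]. Speed limits (rad/s): [2.57, 2.57, 3.14, 3.14, 3.14, 3.14].

INTERFACE

Orientations are given as a unit quaternion [w, x, y, z].
In Python, from workcell import env, cams, ticket, spotter gives the robot as it stands.
- The arm moves only by the tool jog_arm, never from a script. Its argument "increments" is a list that holds one entry, the list of rows, each a list of 7 numbers: the shift along the tool's x, y, z in units of 0.25 m (1.0 is 0.25 m), then the turn, a rotation vector about the tool's x, y, z in units of 180 degrees (1.0 is 180 degrees), then the closure in counts, from 0 (fully open) to 255 (shut). A call has 1 to 20 rows; each row shifts and turns the commanded pose from where the row before left it, along the tool's axes as they then stand; what a row does not reach is not made up. A row lasts 1/10 s, in which the tool goes at most 50 mm and 8.59 degrees, less where a joint would pass 70% of its speed; a pose out of reach is approached as far as the arm can. A call with a number of a shift or a turn outside -1 to 1 is refused whole. A call with a gripper value outside its range is refused whole. The fingers move at their own pace and stop on an object; "force" is the grip in N (left out, the last holds). Time passes only in rows, so rows that do not move let the fingers close. It gives the time, the measured TCP pose, the force, the opening and the grip force at its end, in the units of the state.
- env.get_state(): the state, without advancing time (a new reading comes with each control period).
- cams.read_camera(name): name is "side" or "top"; returns a dict with "pixels" (480x640x3 uint8, red, green, blue), "fx", "fy", "cx", "cy" (pixels), "xyz" and "attitude" of the camera in the world. Camera axes: x right, y down, z forward; pixel columns grow to the right and rows downward; lengths in m; the calibration is good to about 2 mm. A picture is of the moment at which its call begins. There is no depth.
- ticket.hand_in(): hands the job in; it is judged then, once.
Trained networks look in the newest picture that a camera, given by its name, has taken for a name from the list of things; names that differ only in an ending like _2 or _b are one class to them, and where a whole thing is asked for, a point or a joint stands for the part that bears it (a point fixed in the world has none). Each returns a list of dicts, best first, with "conf" (0 to 1); they miss things now and then, are a little off and sometimes report something else, mostly with a low value. They report only what shows in the picture. A call takes as long as a camera call. They do not tell look-alikes from the thing itself.
- spotter.find_in(target, camera): "uv" ([column, row] in pixels, amid what is visible of it).
- spotter.cut_out(target, camera): "region" (480x640 bool, what is visible of it) and "uv" ([column, row] in pixels, amid what is visible of it).
- spotter.landmark_of(target, camera): "uv" ([column, row] in pixels: a listed point, or the origin of a listed thing).
The state is a dict: "clock": time; "joint_pos": joint angles; "qvel": joint speeds; "tau": joint torques, N m; "tcp_pos": TCP position; "orientation": TCP orientation; "wrist_force": force on the tool from outside, world axes, zero at the start; "ft_torque": the same for the moment, N m; "finger_gap": finger opening in m; "grip_force": force on a finger pad.
Only numpy, scipy, OpenCV 4.12 (cv2) and the standard library are available. Lean on these libraries where they do the work, as an engineer would, in place of code of your own. Each camera call takes 0.05 s, during which the arm holds its last target. There are 200 camera calls.

## Working session

There is one attempt and no reset: what is moved stays moved. The work goes in short steps, Python scripts to look and compute and a tool call to move; the robot and the scene stay as the last step left them, time stands still between calls to the robot, and variables do not carry over. Pictures are saved under pics/ and viewed, at most 10 in all, crops included, and the job is handed in when it is done.

Besides the shell and the picture viewer there is one more tool, called after "Emit:" by a JSON object that holds its "api" and its "payload". jog_arm: Moves the arm, as the interface text tells. Shifts and turns lie within -1 to 1; 1 stands for 0.25 m of shift or 180 degrees of turn. Its arguments: {"type":"object","properties":{"increments":{"type":"array"},"force":{"type":"number"}},"required":["increments"]}

```bash
mkdir -p pics; cat > h.py <<'E'
import numpy as np, cv2
from scipy.spatial.transform import Rotation as R
from workcell import env, cams, ticket, spotter
def rot(q): return R.from_quat([q[1],q[2],q[3],q[0]])
def cam(n):
    return cams.read_camera(n)
def camR(c):
    a=np.array(c["attitude"]); return a if a.shape==(3,3) else rot(a).as_matrix()
def ray(c,uv):
    d=camR(c)@np.array([(uv[0]-c["cx"])/c["fx"],(uv[1]-c["cy"])/c["fy"],1]); return np.array(c["xyz"]),d/np.linalg.norm(d)
def onz(c,uv,z):
    o,d=ray(c,uv); return o+d*(z-o[2])/d[2]
def proj(c,p):
    q=camR(c).T@(np.array(p)-c["xyz"]); return np.array([q[0]/q[2]*c["fx"]+c["cx"],q[1]/q[2]*c["fy"]+c["cy"]])
def tri(c1,u1,c2,u2):
    o1,d1=ray(c1,u1);o2,d2=ray(c2,u2)
    s=np.linalg.lstsq(np.c_[d1,-d2],o2-o1,rcond=None)[0]
    a,b=o1+d1*s[0],o2+d2*s[1]; return (a+b)/2,np.linalg.norm(a-b)
E
python3 - <<'E'
from h import *
np.set_printoptions(precision=3,suppress=True)
C={n:cam(n) for n in("top","side")}
for n,c in C.items():
    cv2.imwrite(f"pics/{n}0.png",c["pixels"][:,:,::-1]); print(n,c["xyz"],c["attitude"],c["fx"])
for t in["round_blank","square_block","small_blank","wax_jar","recess","bar","hinge","pointer_tip","flap","jig"]:
    for n in C:
        r=spotter.landmark_of(t,n)
        print(t,n,[(np.round(x["uv"],1).tolist(),round(x["conf"],2)) for x in r[:4]])
print(env.get_state())
E
```

```text
top [ 0.506 -0.036  0.999] [ 0.026 -0.703  0.71  -0.017] 452.97195326964743
side [ 0.11  -0.526  0.872] [-0.326  0.875 -0.339  0.117] 454.3433635225887
round_blank top [([422.9, 335.3], 0.98), ([460.7, 294.3], 0.82), ([476.7, 343.9], 0.66)]
round_blank side [([392.0, 377.8], 0.92), ([362.5, 425.8], 0.84), ([332.2, 369.5], 0.63)]
square_block top [([453.3, 239.6], 0.9)]
square_block side [([420.3, 330.6], 0.86)]
small_blank top [([386.9, 292.6], 0.84)]
small_blank side [([337.7, 317.3], 0.86)]
wax_jar top [([408.2, 144.4], 0.93)]
wax_jar side [([448.1, 255.4], 0.79)]
recess top [([245.4, 236.4], 0.92)]
recess side [([287.7, 205.5], 0.93), ([251.3, 206.9], 0.31)]
bar top [([234.0, 282.6], 0.87), ([386.2, 294.4], 0.43)]
bar side [([253.7, 209.4], 0.74)]
hinge top [([246.5, 195.7], 0.56)]
hinge side [([312.0, 188.0], 0.55)]
pointer_tip top [([164.6, 242.3], 0.74), ([243.3, 234.2], 0.42)]
pointer_tip side [([246.2, 141.7], 0.68)]
flap top [([245.5, 198.4], 0.6)]
flap side [([314.2, 189.3], 0.76), ([314.3, 189.9], 0.17)]
jig top [([247.0, 252.4], 0.58)]
jig side [([279.3, 218.4], 0.84), ([312.0, 190.0], 0.53)]
{'clock': 1.1, 'joint_pos': array([0.984, 0.313, 0.046, 1.304, 0.   , 1.431]), 'qvel': array([-0.   , -0.   ,  0.001,  0.001,  0.001,  0.001]), 'tau': array([  0.   , -48.048,  29.882,   0.   ,  -0.   ,   0.   ]), 'tcp_pos': array([0.248, 0.519, 0.231]), 'orientation': array([0.   , 0.222, 0.975, 0.   ]), 'wrist_force': array([ 0.984,  0.019, -0.208]), 'ft_torque': array([-0.009,  0.009,  0.049]), 'grip_force': 0.0, 'finger_gap': 0.08563679588838329}
```

View pictures.

View pics/top0.png

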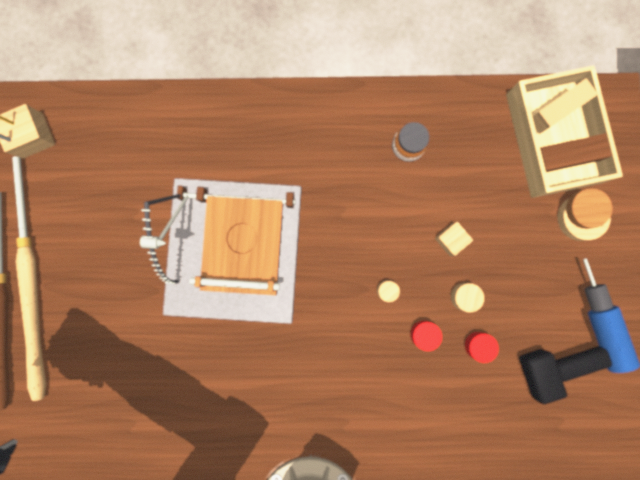

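View pics/side0.png

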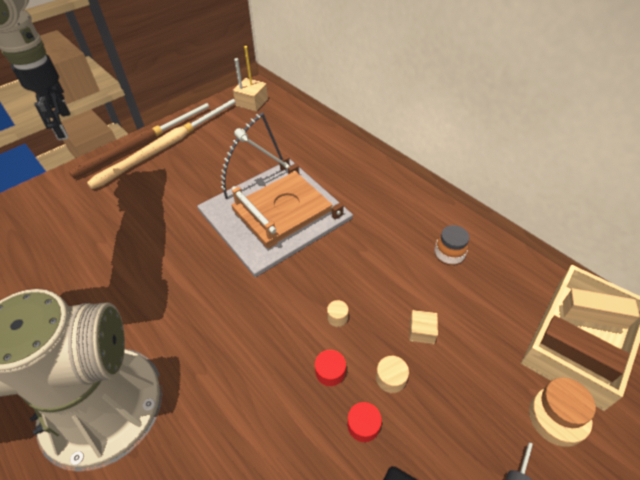

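```bash
python3 - <<'E'
from h import *
np.set_printoptions(precision=4,suppress=True)
t,s=cam("top"),cam("side")
P=dict(a=((422.9,335.3),(392,377.8)),b=((460.7,294.3),(392,377.8)),c=((476.7,343.9),(362.5,425.8)),d=((422.9,335.3),(332.2,369.5)),
sq=((453.3,239.6),(420.3,330.6)),sm=((386.9,292.6),(337.7,317.3)),jar=((408.2,144.4),(448.1,255.4)),recess=((245.4,236.4),(287.7,205.5)),bar=((234,282.6),(253.7,209.4)),hinge=((246.5,195.7),(312,188)),tip=((164.6,242.3),(246.2,141.7)))
for k,(u,v) in P.items(): print(k,*tri(t,u,s,v))
cv2.imwrite("pics/crop1.png",cv2.resize(np.hstack([t["pixels"][220:400,360:520],s["pixels"][300:480,290:450]])[:,:,::-1],None,fx=2.5,fy=2.5,interpolation=cv2.INTER_CUBIC))
E
```

```text
a [ 0.4065 -0.2959  0.01  ] 0.12474663373676685
b [ 0.4554 -0.3377 -0.0133] 0.0025326828191885504
c [ 0.3455 -0.3659 -0.007 ] 0.002737836025802078
d [ 0.3707 -0.2491  0.0073] 0.006958271338056974
sq [ 0.5721 -0.3157  0.0067] 0.0068774623118512
sm [ 0.4617 -0.1719  0.0066] 0.0031408702146974157
jar [ 0.7899 -0.2251 -0.0115] 0.0068927937237989465
recess [0.5818 0.1343 0.0366] 0.005263472339799143
bar [0.487  0.1479 0.0796] 0.0007941710726994182
hinge [0.6661 0.132  0.045 ] 0.010090225601298894
tip [0.5621 0.2553 0.1808] 0.002316172153876378
```

View pics/crop1.png

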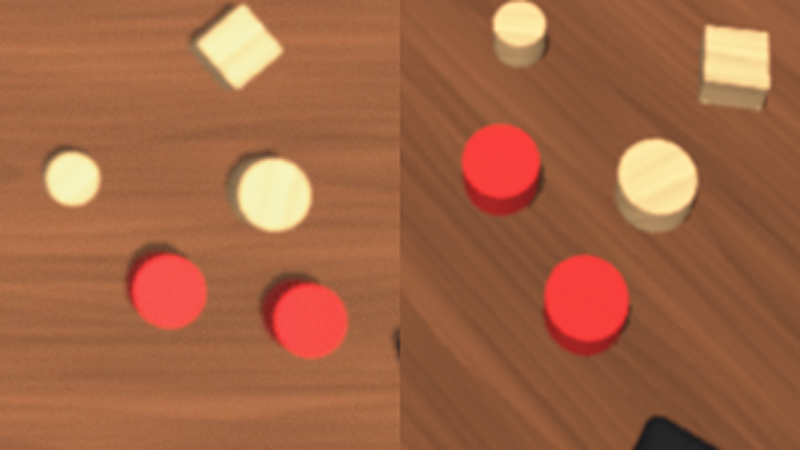

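Candidates for the round blank: wooden disc at top (469,297) / side (392,374); red discs at top (427,336), (483,348) are look-alikes; the wooden disc at top (389,291) is the small one. The plain wood disc of ~60 mm fits; the crop confirms it. Now fitting the jig pose and blank top.

```bash
cat >> h.py <<'E'
def jigpt(p,x,y,z): # p = (x,y of hinge mid, yaw)
    c,s=np.cos(p[2]),np.sin(p[2]); return np.array([p[0]+c*x-s*y,p[1]+s*x+c*y,z])
def flap(p,th,x,y,z): # flap-frame point at swing th
    c,s=np.cos(th),np.sin(th); return jigpt(p,c*x+s*z,y,0.041-s*x+c*z)
E
python3 - <<'E'
from h import *
from scipy.optimize import least_squares
np.set_printoptions(precision=4,suppress=True)
t,s=cam("top"),cam("side")
print("blank",onz(t,(469.6,297.6),.04),onz(s,(392.8,371.2),.04),tri(t,(469.6,297.6),s,(392.8,371.2)))
T=[((-.085,0,.001),(245.4,236.4),(287.7,205.5)),((-.18,0,.046),(234,282.6),(253.7,209.4)),((0,0,0),(246,197),(313,188.7)),((-.11,0,-.041),(247,252.4),(279.3,218.4))]
f=lambda p:np.concatenate([np.r_[proj(t,flap(p,0,*a))-u,proj(s,flap(p,0,*a))-v] for a,u,v in T])
r=least_squares(f,[.666,.132,0],loss="soft_l1"); p=r.x; print(p,r.fun)
def ft(q): 
    P=flap(p,q[0],-.18,.11,.046); return np.r_[proj(t,P)-(164.6,242.3),proj(s,P)-(246.2,141.7)]
r2=least_squares(ft,[.5]); th=r2.x[0]; print("th",th,r2.fun,flap(p,th,-.18,.11,.046))
a=np.linspace(0,2*np.pi,40)
L=[[flap(p,0,x,y,.011) for x,y in((-.2,-.08),(-.2,.08),(0,.08),(0,-.08),(-.2,-.08))],[flap(p,0,-.085+.032*np.cos(b),.032*np.sin(b),.011) for b in a],[flap(p,0,-.18,-.09,.046),flap(p,0,-.18,.09,.046)],[flap(p,th,-.18,.09,.046),flap(p,th,-.18,.11,.046)],
[jigpt(p,-.11+x,y,.018) for x,y in((-.15,-.115),(-.15,.165),(.15,.165),(.15,-.115),(-.15,-.115))]]
im=[]
for c,(x,y) in((t,(140,160)),(s,(190,100))):
    k=cv2.resize(c["pixels"][y:y+190,x:x+170],None,fx=2.35*1,fy=2.35,interpolation=cv2.INTER_CUBIC)[:,:,::-1].copy()
    for l in L: cv2.polylines(k,[np.int32([(proj(c,q)-(x,y))*2.35 for q in l])],False,(255,255,0),1)
    im.append(k)
cv2.imwrite("pics/jig.png",np.hstack(im))
E
```

```text
blank [ 0.4501 -0.3394  0.04  ] [ 0.4463 -0.342   0.04  ] (array([ 0.4493, -0.341 ,  0.0337]), np.float64(0.0011171906997363586))
[ 0.6653  0.1305 -0.0718] [-2.3182  1.3829 -0.0802 -1.7538  1.6251  0.502   0.1724 -0.8816  0.0608
  1.2232  1.119   0.6957 -1.3296 -1.9355  1.5694  0.985 ]
th 0.667148271006521 [ 1.9259  1.0192  1.2554 -0.9446] [0.5606 0.2483 0.1885]
```

View pics/jig.png

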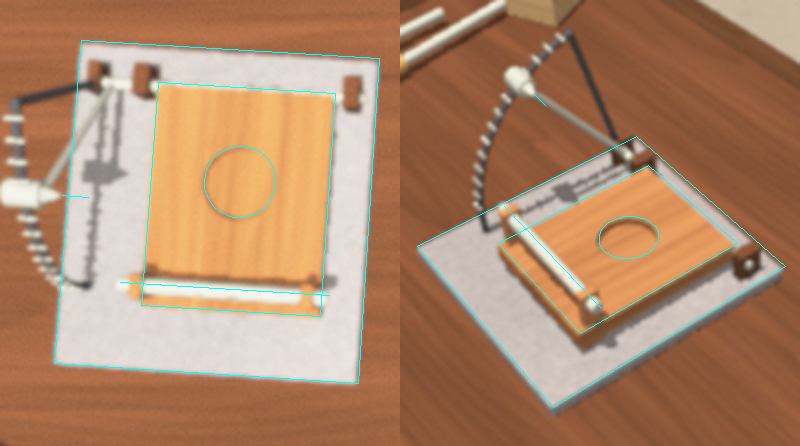

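Overlay fits board, recess, bar and pointer tip to about a pixel; mark ≈ 0.667 rad. Moving towards the blank, passing in front of the jig.

Emit:
{"api": "jog_arm", "payload": {"increments": [[[0,0,-0.07,0,0,-0.0357,0],[0,0,-0.07,0,0,-0.0357,0],[0,0,-0.07,0,0,-0.0357,0],[0,0,-0.07,0,0,-0.0357,0],[-0.068,-0.164,0,0,0,0,0],[-0.068,-0.164,0,0,0,0,0],[-0.068,-0.164,0,0,0,0,0],[-0.068,-0.164,0,0,0,0,0],[-0.068,-0.164,0,0,0,0,0],[-0.068,-0.164,0,0,0,0,0],[-0.068,-0.164,0,0,0,0,0],[-0.068,-0.164,0,0,0,0,0],[-0.068,-0.164,0,0,0,0,0]]]}}

```text
clock: 2.6
tcp_pos: [0.4025, 0.1482, 0.3016]
orientation: [0.001, -0.001, 1.0, 0.0]
wrist_force: [1.2, -0.1, 0.4]
finger_gap: 0.0855
grip_force: 0.0
```

Emit:
{"api": "jog_arm", "payload": {"increments": [[[-0.018,-0.178,0,0,0,0,0],[-0.018,-0.178,0,0,0,0,0],[-0.018,-0.178,0,0,0,0,0],[-0.018,-0.178,0,0,0,0,0],[-0.018,-0.178,0,0,0,0,0],[-0.018,-0.178,0,0,0,0,0],[-0.018,-0.178,0,0,0,0,0],[-0.018,-0.178,0,0,0,0,0],[-0.018,-0.178,0,0,0,0,0],[-0.018,-0.178,0,0,0,0,0],[-0.018,-0.178,0,0,0,0,0],[0,0,0.18,0,0,0,0],[0,0,0.18,0,0,0,0],[0,0,0.18,0,0,0,0],[0,0,0,0,0,0,0]]]}}

```text
clock: 4.1
tcp_pos: [0.4487, -0.3361, 0.1596]
orientation: [-0.005, -0.001, 1.0, 0.005]
wrist_force: [-0.6, 1.2, 1.1]
finger_gap: 0.0856
grip_force: 0.0
```

Emit:
{"api": "jog_arm", "payload": {"increments": [[[0,-0.01,0.1,0,0,0,0],[0,-0.01,0.1,0,0,0,0],[0,0,0.1,0,0,0,0],[0,0,0.1,0,0,0,0],[0,0,0.1,0,0,0,0],[0,0,0.05,0,0,0,0],[0,0,0.05,0,0,0,0],[0,0,0,0,0,0,0],[0,0,0,0,0,0,0]]]}}

```text
clock: 5.0
tcp_pos: [0.4532, -0.3451, 0.0173]
orientation: [0.0, -0.001, 1.0, -0.0]
wrist_force: [-0.0, 0.1, 0.4]
finger_gap: 0.0852
grip_force: 0.0
```

```bash
python3 - <<'E'
from h import *
s=env.get_state(); print(s["tcp_pos"],s["orientation"],s["wrist_force"])
t,c=cam("top"),cam("side")
cv2.imwrite("pics/gr.png",cv2.resize(np.hstack([t["pixels"][220:380,380:540],c["pixels"][290:450,310:470]])[:,:,::-1],None,fx=2.5,fy=2.5,interpolation=cv2.INTER_CUBIC))
E
```

```text
[ 0.45316555 -0.34507524  0.01726707] [ 4.54948006e-04 -9.54775518e-04  9.99999359e-01 -4.05150715e-04] [-0.01897713  0.12092074  0.4100408 ]
```

View pics/gr.png

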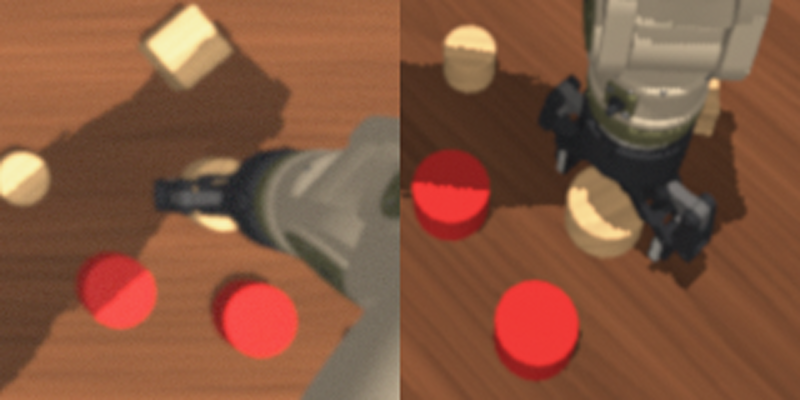

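The disc stands between the open fingers. Small correction, then close.

Emit:
{"api": "jog_arm", "payload": {"increments": [[[0.016,0.014,0.02,0,0,0,0],[0,0,0.012,0,0,0,0],[0,0,0,0,0,0,0],[0,0,0,0,0,0,255],[0,0,0,0,0,0,255],[0,0,0,0,0,0,255],[0,0,0,0,0,0,255],[0,0,0,0,0,0,255],[0,0,0,0,0,0,255]]], "force": 40}}

```text
clock: 6.0
tcp_pos: [0.4489, -0.3413, 0.0087]
orientation: [0.0, -0.001, 1.0, -0.0]
wrist_force: [-0.4, 0.1, 5.4]
finger_gap: 0.0589
grip_force: 43.5
```

Emit:
{"api": "jog_arm", "payload": {"increments": [[[0,0,-0.1,0,0,0,255],[0,0,-0.15,0,0,0,255],[0,0,-0.15,0,0,0,255],[0,0,-0.2,0,0,0,255],[-0.048,0.174,0,0,0,0,255],[-0.048,0.174,0,0,0,0,255],[-0.048,0.174,0,0,0,0,255],[-0.048,0.174,0,0,0,0,255],[-0.048,0.174,0,0,0,0,255],[-0.048,0.174,0,0,0,0,255],[-0.048,0.174,0,0,0,0,255],[-0.048,0.174,0,0,0,0,255],[-0.048,0.174,0,0,0,0,255],[-0.048,0.174,0,0,0,0,255],[-0.048,0.174,0,0,0,0.0229,255],[0,0,0,0,0,0,255],[0,0,0,0,0,0,255]]]}}

```text
clock: 7.7
tcp_pos: [0.5791, 0.1387, 0.1573]
orientation: [-0.001, 0.034, 0.999, -0.0]
wrist_force: [-0.9, -1.0, -2.1]
finger_gap: 0.0583
grip_force: 43.4
```

```bash
python3 - <<'E'
from h import *
s=env.get_state(); print(s["tcp_pos"],s["orientation"],s["wrist_force"],s["finger_gap"])
t,c=cam("top"),cam("side")
cv2.imwrite("pics/pl.png",cv2.resize(np.hstack([t["pixels"][140:330,140:310],c["pixels"][90:280,200:370]])[:,:,::-1],None,fx=2.35,fy=2.35,interpolation=cv2.INTER_CUBIC))
for n in("top","side"):
  print([(x["uv"],x["conf"]) for x in spotter.landmark_of("round_blank",n)])
p=s["tcp_pos"]; print(proj(t,p-[0,0,.009]),proj(c,p-[0,0,.009]))
E
```

```text
[0.57908585 0.13867272 0.15732104] [-8.08791285e-04  3.35381071e-02  9.99437063e-01 -3.14196797e-04] [-0.91499199 -0.99472721 -2.05266503] 0.05825428796877757
[([421.3, 334.2], 0.68), ([473.8, 343.8], 0.68), ([226.4, 232.4], 0.5), ([387.7, 291.1], 0.46)]
[([328.0, 373.1], 0.93), ([286.8, 173.8], 0.77)]
[231.87252867 234.32077752] [283.49605402 172.26401471]
```

View pics/pl.png

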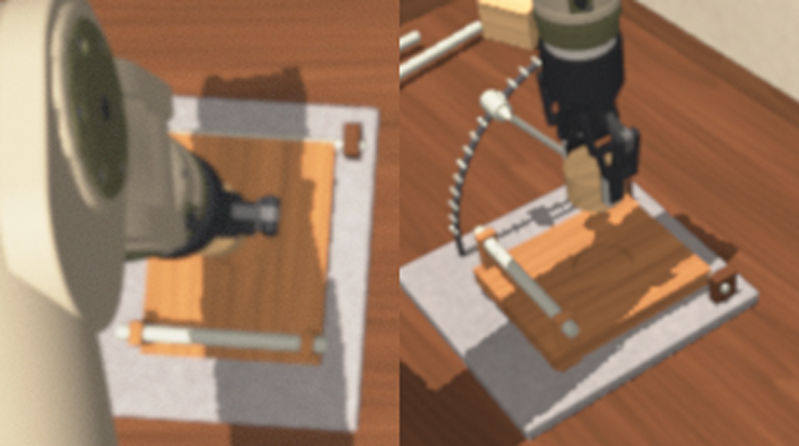

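```bash
python3 - <<'E'
from h import *
s=env.get_state(); p=np.array(s["tcp_pos"]); c=cam("side")
x,y=250,120
k=cv2.resize(c["pixels"][y:y+90,x:x+80],None,fx=6,fy=6,interpolation=cv2.INTER_CUBIC)[:,:,::-1].copy()
k2=k.copy(); a=np.linspace(0,2*np.pi,60)
for r,z in((.03,.031),(.03,-.006),(.027,-.009)):
    cv2.polylines(k2,[np.int32([(proj(c,p+[r*np.cos(b),r*np.sin(b),z])-(x,y)+.5)*6 for b in a])],True,(255,255,0),1)
cv2.imwrite("pics/z.png",cv2.resize(np.hstack([k,k2]),(800,450)))
E
```

```text
(no output)
```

View pics/z.png

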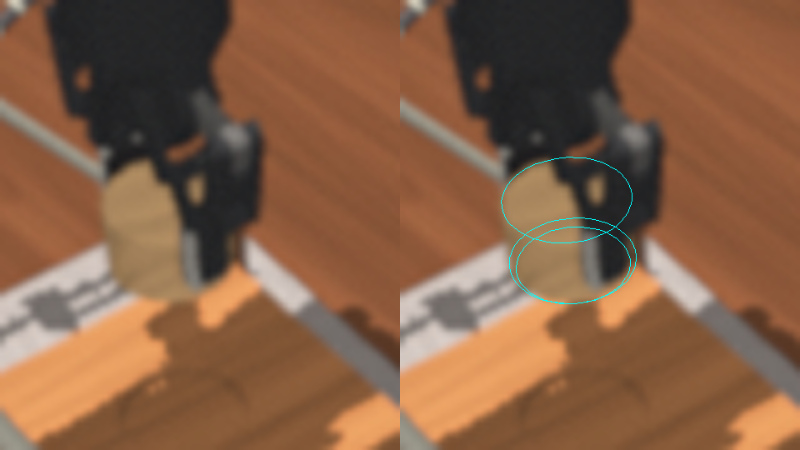

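```bash
python3 - <<'E'
from h import *
from scipy.optimize import minimize
np.set_printoptions(precision=4,suppress=True)
p0=np.array([.6653,.1305,-.0718]); I={}
for n in("top","side"):
    c=cam(n); g=cv2.GaussianBlur(cv2.imread(f"pics/{n}0.png"),(0,0),1.0).astype(np.float32)
    m=np.sqrt(sum(cv2.Sobel(g,cv2.CV_32F,1,0)[:,:,i]**2+cv2.Sobel(g,cv2.CV_32F,0,1)[:,:,i]**2 for i in range(3)))
    I[n]=(c,m)
def line(a,b): return [np.array(a)+(np.array(b)-a)*k for k in np.linspace(.05,.95,50)]
board=sum([line(a,b) for a,b in(((-.16,-.08,.011),(0,-.08,.011)),((-.16,.08,.011),(0,.08,.011)),((-.2,-.08,.011),(-.2,.08,.011)),((0,-.08,.011),(0,.08,.011)))],[])
base=sum([line((x0-.11,y0,-.023),(x1-.11,y1,-.023)) for x0,y0,x1,y1 in((-.15,-.115,-.15,.165),(.15,-.115,.15,.165),(-.15,-.115,.15,-.115),(-.15,.165,.15,.165))],[])
rim=[np.array((-.085+.032*np.cos(b),.032*np.sin(b),.011)) for b in np.linspace(0,2*np.pi,90)]
def sc(p,pts,cs):
    t=0
    for n in cs:
        c,m=I[n]; uv=np.float32([proj(c,flap(p,0,*q)) for q in pts])
        t+=cv2.remap(m,uv[:,:1].copy(),uv[:,1:].copy(),cv2.INTER_LINEAR).mean()
    return -t
for nm,pts in(("board",board),("base",base),("rim",rim)):
    for cs in(("top",),("side",),("top","side")):
        f=lambda d:sc(p0+np.r_[d[0],d[1],d[2] if nm!="rim" else 0],pts,cs)
        r=minimize(f,[0,0,0],method="Nelder-Mead",options=dict(initial_simplex=[[0,0,0],[.004,0,0],[0,.004,0],[0,0,.02]]))
        print(nm,cs,r.x,-r.fun)
E
```

```text
board ('top',) [-0.001   0.0005  0.001 ] 225.82618713378906
board ('side',) [-0.0026  0.0009 -0.0024] 255.98765563964844
board ('top', 'side') [-0.0016  0.0007 -0.0007] 475.0187683105469
base ('top',) [-0.0009  0.0019 -0.0025] 373.0298767089844
base ('side',) [-0.0038  0.0004 -0.003 ] 343.0016784667969
base ('top', 'side') [-0.0019  0.0015 -0.0019] 688.8386840820312
rim ('top',) [ 0.0001  0.0053 -0.0137] 57.11690139770508
rim ('side',) [-0.0019  0.0026  0.0091] 121.98959350585938
rim ('top', 'side') [-0.0025  0.0037  0.0002] 172.24005126953125
```

Emit:
{"api": "jog_arm", "payload": {"increments": [[[0,-0.003,0.1,0,0,0,255],[0,0,0.1,0,0,0,255],[0,0,0.1,0,0,0,255],[0,0,0.04,0,0,0,255],[0,0,0.034,0,0,0,255],[0,0,0,0,0,0,255],[0,0,0,0,0,0,255]]]}}

```text
clock: 8.75
tcp_pos: [0.5803, 0.1369, 0.0657]
orientation: [0.001, 0.035, 0.999, 0.0]
wrist_force: [-0.6, -0.7, -0.4]
finger_gap: 0.0585
grip_force: 43.4
```

Emit:
{"api": "jog_arm", "payload": {"increments": [[[0,0,0.01,0,0,0,255],[0,0,0.01,0,0,0,255],[0,0,0.01,0,0,0,255],[0,0,0,0,0,0,255],[0,0,0,0,0,0,255]]]}}

```text
clock: 9.25
tcp_pos: [0.5795, 0.137, 0.0572]
orientation: [-0.0, 0.035, 0.999, 0.0]
wrist_force: [0.5, -0.0, -0.3]
finger_gap: 0.0586
grip_force: 43.5
```

Emit:
{"api": "jog_arm", "payload": {"increments": [[[0,0,0.008,0,0,0,255],[0,0,0.008,0,0,0,255],[0,0,0.008,0,0,0,255],[0,0,0,0,0,0,255],[0,0,0,0,0,0,255]]]}}

```text
clock: 9.75
tcp_pos: [0.5795, 0.1369, 0.0512]
orientation: [-0.0, 0.035, 0.999, 0.0]
wrist_force: [-0.3, 0.0, -1.2]
finger_gap: 0.0585
grip_force: 43.5
```

Emit:
{"api": "jog_arm", "payload": {"increments": [[[0,0,0.003,0,0,0,255],[0,0,0,0,0,0,200],[0,0,0,0,0,0,0],[0,0,0,0,0,0,0],[0,0,0,0,0,0,0],[0,0,0,0,0,0,0],[0,0,0,0,0,0,0],[0,0,-0.04,0,0,0,0],[0,0,-0.1,0,0,0,0],[0,0,-0.15,0,0,0,0],[0,0,-0.15,0,0,0,0],[0,0,0,0,0,0,0]]]}}

```text
clock: 10.95
tcp_pos: [0.5832, 0.1374, 0.1674]
orientation: [0.005, 0.035, 0.999, 0.001]
wrist_force: [0.7, 0.4, -0.2]
finger_gap: 0.0853
grip_force: 0.0
```

```bash
python3 - <<'E'
from h import *
s=env.get_state(); print(s["tcp_pos"],s["joint_pos"],s["finger_gap"])
p=[.6637,.1315,-.0725]; x,y=215,120; c=cam("side")
k=cv2.resize(c["pixels"][y:y+150,x:x+150],None,fx=4,fy=4,interpolation=cv2.INTER_CUBIC)[:,:,::-1].copy()
a=np.linspace(0,2*np.pi,60)
for r,z in((.03,.041),(.03,.011)):
    cv2.polylines(k,[np.int32([(proj(c,flap(p,0,-.085+r*np.cos(b),r*np.sin(b),z))-(x,y)+.5)*4 for b in a])],True,(255,255,0),1)
cv2.polylines(k,[np.int32([(proj(c,flap(p,0,-.18,q,.046))-(x,y)+.5)*4 for q in (-.09,.09)])],True,(255,0,0),1)
cv2.imwrite("pics/seat.png",k)
print("bar mid",flap(p,0,-.18,0,.046),[flap(p,th,-.18,-.0,.046) for th in(.1,.2,.3,.4,.5,.6,.667)])
E
```

```text
[0.58320389 0.13736501 0.16743645] [ 9.73662501e-02  3.75155252e-01 -2.30209226e-02  1.16175952e+00
  6.56366068e-05  1.67410898e-01] 0.08533397522073481
bar mid [0.48417286 0.14453857 0.087     ] [array([0.48965002, 0.14414078, 0.10474021]), array([0.49686623, 0.14361669, 0.12184354]), array([0.50574939, 0.14297153, 0.13813912]), array([0.51621074, 0.14221175, 0.15346411]), array([0.52814575, 0.14134494, 0.16766539]), array([0.54143518, 0.14037976, 0.18060108]), array([0.55103122, 0.13968283, 0.18849504])]
```

View pics/seat.png

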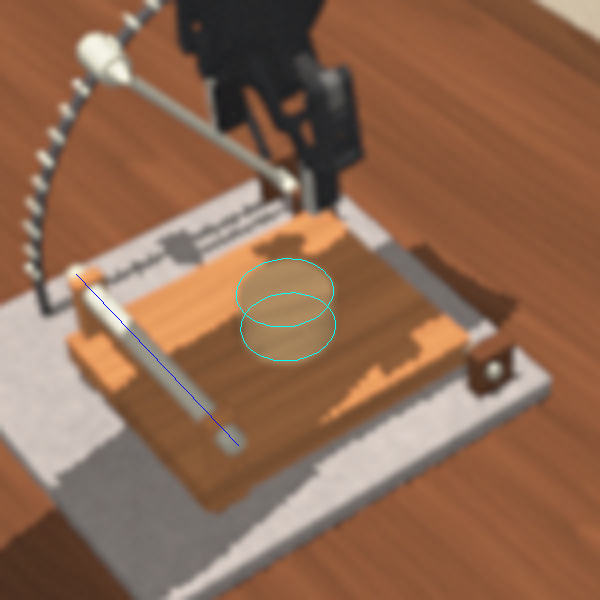

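Blank seated (overlay matches the disc at side (286,197)). Now to the bar.

Emit:
{"api": "jog_arm", "payload": {"increments": [[[0.098,-0.015,0,0,0,0,120],[0.098,-0.015,0,0,0,0,120],[0.098,-0.015,0,0,0,0,120],[0.098,-0.015,0,0,0,0,120],[0,0,0,0,0,0.0455,120],[0,0,0,0,0,0.0455,120],[0,0,0,0,0,0.0455,120],[0,0,0,0,0,0.0455,120],[0,0,0,0,0,0.0455,120],[0,0,0,0,0,0.0455,120],[0,0,0,0,0,0.0455,120],[0,0,0,0,0,0.0455,120],[0,0,0,0,0,0.0455,120],[0,0,0,0,0,0.0455,120],[0,0,0,0,0,0.045,120],[0,0,0,0,0,0,120],[0,0,0,0,0,0,120]]]}}

```text
clock: 12.7
tcp_pos: [0.4803, 0.1288, 0.1601]
orientation: [-0.0, 0.73, 0.683, -0.0]
wrist_force: [-0.1, -0.1, 0.5]
finger_gap: 0.0453
grip_force: 0.0
```

```bash
cat >> h.py <<'E'
PJ=[.6637,.1315,-.0725]
def delta(goal):
    s=env.get_state(); Rm=rot(s["orientation"]); return Rm.inv().apply(np.array(goal)-s["tcp_pos"])/.25
E
python3 - <<'E'
from h import *
s=env.get_state(); print(s["joint_pos"],s["finger_gap"],rot(s["orientation"]).as_matrix().round(3).tolist())
print(delta(flap(PJ,0,-.18,-.015,.031)))
E
```

```text
[ 1.00332367e-01  1.99348454e-01 -2.82896378e-01  1.08955761e+00
  9.11065268e-05  1.73793718e+00] 0.0452729720014226 [[0.067, 0.998, -0.001], [0.998, -0.067, -0.0], [-0.0, -0.001, -1.0]]
[0.00391676 0.01112054 0.35229842]
```

Emit:
{"api": "jog_arm", "payload": {"increments": [[[0.004,0.011,0.1,0,0,0,120],[0,0,0.1,0,0,0,120],[0,0,0.08,0,0,0,120],[0,0,0.05,0,0,0,120],[0,0,0.022,0,0,0,120],[0,0,0,0,0,0,120],[0,0,0,0,0,0,120]]]}}

```text
clock: 13.4
tcp_pos: [0.484, 0.1297, 0.0731]
orientation: [0.0, 0.731, 0.682, 0.0]
wrist_force: [-0.1, 0.5, -0.2]
finger_gap: 0.0452
grip_force: 0.0
```

Emit:
{"api": "jog_arm", "payload": {"increments": [[[0,0,0,0,0,0,255],[0,0,0,0,0,0,255],[0,0,0,0,0,0,255],[0,0,0,0,0,0,255],[0,0,0,0,0,0,255],[0,0,0,0,0,0,255]]], "force": 40}}

```text
clock: 14.0
tcp_pos: [0.4839, 0.1298, 0.0734]
orientation: [0.0, 0.731, 0.682, 0.0]
wrist_force: [-1.7, -0.1, 5.5]
finger_gap: 0.0125
grip_force: 39.1
```

```bash
python3 - <<'E'
from h import *
s=env.get_state(); p=s["tcp_pos"]; print(s["wrist_force"],s["finger_gap"],p)
# bar centre in jig frame from the grip (x), path steps about hinge, in tool units (tool y=jig x, tool z=down)
th=np.r_[0,np.arange(1,15)*.667/14]
b=np.array([flap(PJ,a,-.18,0,.046) for a in th]); d=np.diff(b,axis=0)/.25
c,si=np.cos(PJ[2]),np.sin(PJ[2])
print("grip jig x", (p[0]-PJ[0])*c+(p[1]-PJ[1])*si)
print(np.c_[d[:,0]*c+d[:,1]*si,-d[:,2]].round(4).tolist())
E
```

```text
[-1.73100542 -0.08661516  5.50780167] 0.012516003359697192 [0.48394881 0.129751   0.07337163]
grip jig x -0.17915229758996062
[[0.0096, -0.0341], [0.0112, -0.0336], [0.0128, -0.033], [0.0143, -0.0324], [0.0159, -0.0316], [0.0174, -0.0309], [0.0188, -0.03], [0.0202, -0.0291], [0.0216, -0.0281], [0.0229, -0.027], [0.0241, -0.0259], [0.0253, -0.0247], [0.0265, -0.0235], [0.0276, -0.0222]]
```

Bar gripped with little side force. Swinging along the arc, first half.

Emit:
{"api": "jog_arm", "payload": {"increments": [[[0.0048,-0.017,0,0,0,0,255],[0.0048,-0.017,0,0,0,0,255],[0.0056,-0.0168,0,0,0,0,255],[0.0056,-0.0168,0,0,0,0,255],[0,0,0,0,0,0,255]]]}}

```text
clock: 14.5
tcp_pos: [0.4848, 0.13, 0.077]
orientation: [0.016, 0.734, 0.679, 0.007]
wrist_force: [36.2, -24.3, -14.6]
finger_gap: 0.0123
grip_force: 39.1
```

I put the values one column over (x,y instead of y,z), so the arm is pushing on the bar sideways. Undoing that exactly.

Emit:
{"api": "jog_arm", "payload": {"increments": [[[-0.0056,0.0168,0,0,0,0,255],[-0.0056,0.0168,0,0,0,0,255],[-0.0048,0.017,0,0,0,0,255],[-0.0048,0.017,0,0,0,0,255],[0,0,0,0,0,0,255],[0,0,0,0,0,0,255]]]}}

```text
clock: 15.1
tcp_pos: [0.484, 0.1299, 0.0733]
orientation: [0.0, 0.731, 0.682, 0.001]
wrist_force: [-0.5, -0.2, 5.7]
finger_gap: 0.0122
grip_force: 41.0
```

```bash
python3 - <<'E'
from h import *
s=env.get_state(); print(s["wrist_force"],s["tcp_pos"],s["joint_pos"],s["orientation"],delta(flap(PJ,0,-.18,-.015,.031)))
cam("side"); cam("top")
for n in("side","top"):
  for t in("round_blank","pointer_tip","bar"): print(n,t,[(np.round(x["uv"],1).tolist(),round(x["conf"],2)) for x in spotter.landmark_of(t,n)])
E
```

```text
[-0.53975588 -0.21040148  5.68533772] [0.483955   0.12986586 0.07333626] [ 1.01547937e-01  2.79106255e-01 -4.10376813e-01  8.80286012e-01
  4.55154686e-04  1.74253619e+00] [1.28986206e-04 7.31482648e-01 6.81859825e-01 5.46775008e-04] [-0.00139574 -0.00339045  0.00534101]
side round_blank [([363.9, 428.5], 0.91), ([289.2, 202.1], 0.74), ([329.5, 371.1], 0.58)]
side pointer_tip []
side bar [([252.9, 209.4], 0.85)]
top round_blank [([421.2, 333.1], 0.89), ([476.1, 343.7], 0.78), ([239.9, 236.6], 0.56), ([163.4, 242.8], 0.31)]
top pointer_tip [([165.9, 242.6], 0.87), ([386.3, 288.5], 0.41)]
top bar []
```

Fully recovered (same pose and force, pointer and blank unchanged). Swing now with correct columns.

Emit:
{"api": "jog_arm", "payload": {"increments": [[[0,0.0048,-0.017,0,0,0,255],[0,0.0048,-0.017,0,0,0,255],[0,0.0056,-0.0168,0,0,0,255],[0,0.0056,-0.0168,0,0,0,255],[0,0,0,0,0,0,255]]]}}

```text
clock: 16.0
tcp_pos: [0.4887, 0.1296, 0.0897]
orientation: [-0.0, 0.731, 0.682, 0.0]
wrist_force: [2.0, 2.0, -4.0]
finger_gap: 0.0122
grip_force: 39.8
```

```bash
python3 - <<'E'
from h import *
s=env.get_state(); print(s["wrist_force"],s["tcp_pos"],s["orientation"],s["finger_gap"])
E
```

```text
[ 1.99166023  1.97798265 -4.03480488] [0.48871709 0.12959995 0.08972363] [-4.10462805e-04  7.31343070e-01  6.82009631e-01  9.37842934e-05] 0.012243680947824381
```

Lifting freely with small forces. Continue.

Emit:
{"api": "jog_arm", "payload": {"increments": [[[0,0.0064,-0.0165,0,0,0,255],[0,0.0064,-0.0165,0,0,0,255],[0,0.0072,-0.0162,0,0,0,255],[0,0.0072,-0.0162,0,0,0,255],[0,0.008,-0.0158,0,0,0,255],[0,0.008,-0.0158,0,0,0,255],[0,0.0087,-0.0154,0,0,0,255],[0,0.0087,-0.0154,0,0,0,255],[0,0.0094,-0.015,0,0,0,255],[0,0.0094,-0.015,0,0,0,255],[0,0,0,0,0,0,255]]]}}

```text
clock: 17.1
tcp_pos: [0.5073, 0.1281, 0.1294]
orientation: [-0.001, 0.731, 0.682, -0.001]
wrist_force: [-4.4, 4.2, 0.1]
finger_gap: 0.0123
grip_force: 39.1
```

Emit:
{"api": "jog_arm", "payload": {"increments": [[[0,0.0101,-0.0146,0,0,0,255],[0,0.0101,-0.0146,0,0,0,255],[0,0.0108,-0.014,0,0,0,255],[0,0.0108,-0.014,0,0,0,255],[0,0.0115,-0.0135,0,0,0,255],[0,0.0115,-0.0135,0,0,0,255],[0,0,0,0,0,0,255]]]}}

```text
clock: 17.8
tcp_pos: [0.5223, 0.1271, 0.1505]
orientation: [-0.002, 0.731, 0.682, -0.001]
wrist_force: [-7.9, 4.0, 2.5]
finger_gap: 0.0123
grip_force: 39.1
```

```bash
cat > chk.py <<'E'
from h import *
s=env.get_state(); p=np.array(s["tcp_pos"]); print(s["wrist_force"],p,s["finger_gap"],s["qvel"].round(3))
c,si=np.cos(PJ[2]),np.sin(PJ[2]); x=(p[0]-PJ[0])*c+(p[1]-PJ[1])*si; z=p[2]+.0137-.041
print("r",np.hypot(x,z),"th",np.arctan2(z,-x)-np.arctan2(.046,.18))
E
python3 chk.py
```

```text
[-7.87259641  4.04278676  2.50581943] [0.52229473 0.12705898 0.1504987 ] 0.012321894888001061 [ 0.001 -0.002 -0.011 -0.008  0.001  0.001]
r 0.1870235731691675 th 0.4689336520387228
```

Emit:
{"api": "jog_arm", "payload": {"increments": [[[0,0.012,-0.013,0,0,0,255],[0,0.012,-0.013,0,0,0,255],[0,0.0126,-0.0124,0,0,0,255],[0,0.0126,-0.0124,0,0,0,255],[0,0.0132,-0.0118,0,0,0,255],[0,0.0132,-0.0118,0,0,0,255],[0,0,0,0,0,0,255],[0,0,0,0,0,0,255]]]}}

```text
clock: 18.6
tcp_pos: [0.5402, 0.1258, 0.1697]
orientation: [-0.002, 0.731, 0.682, -0.002]
wrist_force: [-11.7, 4.3, 9.5]
finger_gap: 0.0125
grip_force: 39.3
```

```bash
python3 chk.py; python3 - <<'E'
from h import *
x,y=215,100; c=cam("side"); s=env.get_state()
k=cv2.resize(c["pixels"][y:y+150,x:x+150],None,fx=4,fy=4,interpolation=cv2.INTER_CUBIC)[:,:,::-1].copy(); k2=k.copy()
D=lambda l,col:cv2.polylines(k,[np.int32([(proj(c,q)-(x,y)+.5)*4 for q in l])],False,col,1)
for th,col in((.60,(255,255,0)),(.667,(0,0,255))):
    D([flap(PJ,th,*q) for q in((-.2,.08,.011),(-.2,-.08,.011),(0,-.08,.011))],col); D([flap(PJ,th,-.18,q,.046) for q in(-.09,.11)],col)
cv2.imwrite("pics/up.png",k)
print("conf",[(n,t,[(np.round(v["uv"],1).tolist(),round(v["conf"],2)) for v in spotter.landmark_of(t,n)][:3]) for n in("side","top") for t in("pointer_tip","bar","recess","round_blank")])
E
```

```text
[-11.69250361   4.34744719   9.46539541] [0.54018228 0.12576181 0.16970057] 0.012512020561797859 [ 0.    -0.001 -0.002  0.001  0.     0.001]
r 0.18802196151094422 th 0.6090622528502965
conf [('side', 'pointer_tip', [([244.9, 137.7], 0.63)]), ('side', 'bar', [([266.3, 167.7], 0.55)]), ('side', 'recess', [([288.6, 189.8], 0.73)]), ('side', 'round_blank', [([293.1, 188.6], 0.91), ([362.9, 427.2], 0.91), ([328.7, 370.4], 0.68)]), ('top', 'pointer_tip', [([165.9, 242.6], 0.87), ([386.3, 288.5], 0.41)]), ('top', 'bar', []), ('top', 'recess', [([242.2, 234.2], 0.56)]), ('top', 'round_blank', [([421.2, 333.1], 0.89), ([476.1, 343.7], 0.78), ([239.9, 236.6], 0.56)])]
```

View pics/up.png

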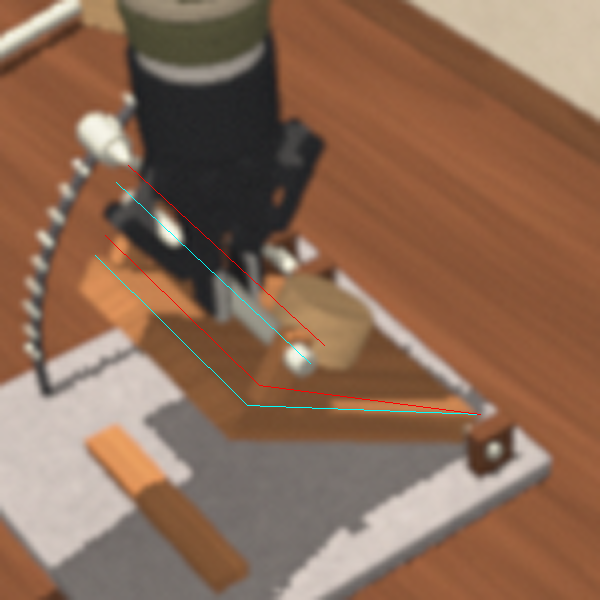

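Board is up at about 0.59 rad, blank seated; near bar end at side (289.5,189) lies just below the 0.60 line, and the pointer tip at (247,140) lies on the 0.667 line. About 0.075 rad more, with slight relief outward.

Emit:
{"api": "jog_arm", "payload": {"increments": [[[0,0.0078,-0.008,0,0,0,255],[0,0.0078,-0.008,0,0,0,255],[0,0.0078,-0.008,0,0,0,255],[0,0.0078,-0.008,0,0,0,255],[0,0.0078,-0.008,0,0,0,255],[0,0,0,0,0,0,255],[0,0,0,0,0,0,255],[0,0,0,0,0,0,255]]]}}

```text
clock: 19.85
tcp_pos: [0.5515, 0.1249, 0.1797]
orientation: [-0.001, 0.731, 0.682, -0.001]
wrist_force: [-6.6, 4.6, 5.8]
finger_gap: 0.0121
grip_force: 39.2
```

```bash
python3 chk.py; python3 - <<'E'
from h import *
x,y=215,100; c=cam("side")
k=cv2.resize(c["pixels"][y:y+120,x:x+140],None,fx=5,fy=5,interpolation=cv2.INTER_CUBIC)[:,:,::-1].copy()
D=lambda l,col:cv2.polylines(k,[np.int32([(proj(c,q)-(x,y)+.5)*5 for q in l])],False,col,1)
for th,col in((.60,(255,255,0)),(.667,(0,0,255))): D([flap(PJ,th,-.18,q,.046) for q in(-.09,.11)],col)
a=np.linspace(0,2*np.pi,50)
for z in(.011,.041): D([flap(PJ,.667,-.085+.03*np.cos(b),.03*np.sin(b),z) for b in a],(0,255,0))
cv2.imwrite("pics/up2.png",k)
# th from near bar-end pixel in the previous view, and pointer from its tip
for q,uv in((-.09,(289.5,189)),(.11,(247,140.2))):
    T=np.linspace(.4,.9,501); e=[np.linalg.norm(proj(c,flap(PJ,t,-.18,q,.046))-uv) for t in T]; print(q,T[np.argmin(e)],min(e))
E
```

```text
[-6.62017128  4.56143459  5.79795989] [0.55154806 0.12494645 0.17970388] 0.012096115407722883 [-0.001  0.001  0.    -0.001 -0.002 -0.002]
r 0.18876711945027047 th 0.689471323616679
-0.09 0.5960000000000001 2.9589055220968543
0.11 0.676 0.10995906575350917
```

View pics/up2.png

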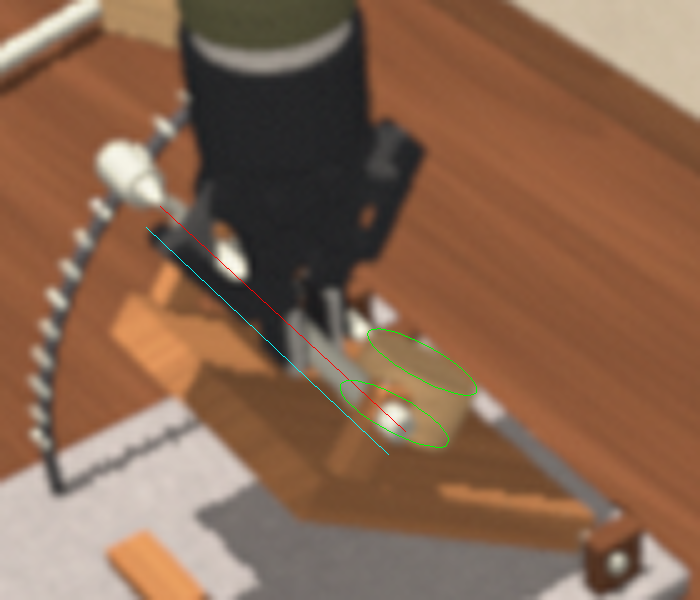

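Emit:
{"api": "jog_arm", "payload": {"increments": [[[0,-0.005,0.004,0,0,0,255],[0,-0.005,0.004,0,0,0,255],[0,0,0,0,0,0,255],[0,0,0,0,0,0,255],[0,0,0,0,0,0,255],[0,0,0,0,0,0,255]]]}}

```text
clock: 20.5
tcp_pos: [0.5491, 0.1251, 0.1778]
orientation: [-0.001, 0.731, 0.682, -0.001]
wrist_force: [-7.8, 3.4, 5.6]
finger_gap: 0.0122
grip_force: 39.2
```

```bash
python3 chk.py; python3 - <<'E'
from h import *
c=cam("side");cam("top")
for n in("side","top"):
  for t in("round_blank","recess","pointer_tip","bar","small_blank","square_block","wax_jar"): print(n,t,[(np.round(v["uv"],1).tolist(),round(v["conf"],2)) for v in spotter.landmark_of(t,n)][:3])
for t in(.65,.67,.69): print(t,proj(c,flap(PJ,t,-.085,0,.001)),proj(c,flap(PJ,t,-.18,0,.046)))
E
```

```text
[-7.83384965  3.35563441  5.64243834] [0.54907528 0.12511788 0.17777107] 0.012242054011661622 [-0.002 -0.     0.    -0.001  0.     0.   ]
r 0.18869536587283658 th 0.6728210934071122
side round_blank [([330.2, 370.3], 0.7), ([292.5, 187.7], 0.67), ([363.0, 427.5], 0.6)]
side recess [([291.4, 186.8], 0.85)]
side pointer_tip [([247.4, 138.2], 0.72)]
side bar [([270.6, 161.5], 0.7), ([311.6, 190.3], 0.48)]
side small_blank [([334.4, 319.1], 0.9), ([313.3, 184.5], 0.58)]
side square_block [([421.0, 330.8], 0.65)]
side wax_jar [([448.1, 255.3], 0.91)]
top round_blank [([237.7, 226.2], 0.85), ([476.9, 341.8], 0.83), ([420.6, 331.0], 0.8)]
top recess [([238.5, 222.0], 0.7)]
top pointer_tip []
top bar [([226.1, 249.6], 0.68)]
top small_blank [([387.5, 287.3], 0.63)]
top square_block [([448.4, 241.9], 0.89)]
top wax_jar [([408.3, 148.3], 0.58)]
0.65 [291.33118635 186.13499905] [271.48478439 165.57533856]
0.67 [291.64543681 185.55758033] [272.45922099 164.27403347]
0.69 [291.96923514 184.98122926] [273.45357364 162.98293628]
```

```bash
python3 -c "
from workcell import ticket
print(ticket.hand_in())"
```

```text
the job is handed in; nothing more can be done
None
```

The job is handed in at about 20 s: the blank was seated and let go with the board down, and the arm is holding the bar still at about 0.67–0.68 rad against a pointer mark of about 0.67. One mistyped move pushed sideways on the bar (about 45 N at the wrist) before I reversed it, and the pointer, blank and bystanders looked unmoved in the last camera check.

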